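Slide the work pallet into its notch and swing the latch over it

ROBOT

A 6-joint arm with a two-finger parallel gripper is mounted at the origin on the work surface. World frame = base frame: x ahead of the robot, y to its left, z up, the work surface at z = 0. Lengths are in m, angles in rad, forces in N, time in s.
With the tool pointing down it reaches from about 0.425 to 0.925 m from the base axis. Payload 12.5 kg.
Tool frame: the origin (TCP) lies at the very end of the fingers, on their centre line; the grasp point (between the pads) lies 19 mm behind it (r.grip_point_offset is the distance from the TCP to the grasp point, in m); z points along the fingers, x is the direction in which the jaws open and shut, and the axes are right-handed (so a half turn about z gives the same grasp; the last joint's range is limited). The gripper opens to 85 mm and grips with 20 to 120 N. Pads are 22 mm wide; open, the fingers measure 114 mm over their backs; the gripper's body (76 mm by 85 mm) begins 54 mm behind the grasp point. The pads swing forward as they close: fully open they stand 13 mm farther back than shut.
Start: joints at [-1.242, 0.491, 1.559, -0, 1.092, -0.106], TCP at [0.263, -0.567, 0.231] pointing down, gripper open.
Joint ranges: [-3.1, 3.1], [-0.84, 2.19], [0.05, 2.79], [-1.13, 4.28], [0.06, 2.93], [-2.69, 2.69]. Speed limits (rad/s): [2.22, 2.22, 2.79, 3.14, 3.14, 3.14].

INTERFACE

Orientations are given as a rotation vector (axis times angle).
In Python, from plant import monitor, optics, finish_job, r gives the robot as it stands.
- The arm moves only by the tool arm_command, never from a script. Its arguments are lists of equal length, an entry for each row: "claw": the opening, from 0 (shut) to 1 (fully open); "translation": the shift along the tool's x, y, z in units of 25 cm (1.0 is 25 cm), a list of three; "roll": the turn about the tool's z in units of 2 pi rad (1.0 is 2 pi rad). In form: {"claw": [claw, ...], "translation": [[dx, dy, dz], ...], "roll": [roll, ...]}. A call has 1 to 20 rows; each row shifts and turns the pose as measured when the row begins, along the tool's axes as they then stand; what a row does not reach is not made up. A row lasts 1/8 s, in which the tool goes at most 62.5 mm and 10.7 degrees, less where a joint would pass 70% of its speed; a pose out of reach is approached as far as the arm can. A call with a number of a shift or a turn outside -1 to 1 is refused whole. A call with a gripper value outside its range is refused whole. The fingers move at their own pace and stop on an object; the grip force is fixed at half the most. Time passes only in rows, so rows that do not move let the fingers close. It gives the time, the measured TCP pose, the force and the opening at its end, in the units of the state.
- monitor.get_state(): the state, without advancing time (a new reading comes with each control period).
- optics.grab_frame(name): name is "scene" or "top"; returns the picture (420x560x3 uint8, blue, green, red); there is no depth.
- optics.camera_info(name): a dict with "fx", "fy", "cx", "cy" (pixels), "R" (3x3) and "t" (3): a world point X has camera coordinates R X + t. Camera axes: x right, y down, z forward; pixel columns grow to the right and rows downward; lengths in m; the calibration is good to about 2 mm. A picture is of the moment at which its call begins. camera_info takes no time and is no camera call.
- finish_job(): hands the job in, once; it reports no verdict.
The state is a dict: "clock": time; "joint_positions": joint angles; "dq": joint speeds; "tau": joint torques, N m; "tool_pos": TCP position; "eef_rot": TCP orientation; "wrist_force": force on the tool from outside, world axes, zero at the start; "torque": the same for the moment, N m; "finger_gap": opening from 0.0 (shut) to 1.0 (fully open).
Only numpy, scipy, OpenCV 4.12 (cv2) and the standard library are available. Lean on these libraries where they do the work, as an engineer would, in place of code of your own. Each camera call takes 0.05 s, during which the arm holds its last target. There are 200 camera calls.

TASK

Gently push the blue work pallet along its rails by its end edge until it drops level into the locating notches at the red marks, then push the red swivel latch round over the pallet as far as it goes, and move clear. The pallet must stay on its rails: do not lift it, touch its steel lift knob or ram it, and leave the bottle, the reel and the screwdriver where they are.

Things in the scene. Friction and masses are not known exactly. Their poses are not given: they have to be found in the camera images.
- track: Fixed pallet track, 460 mm long, on the bench. Origin on the bench, midway between the rails; +y: the way the pallet must travel (roughly the robot's left, turned up to 0.25 rad), +x: the latch side, z up. White rails, tops z=24 mm, an open slot |x|<20 mm between them down to the base plate (z=8). Blue side guides at |x|=67 to 73 mm, tops z=34.
- rail_start (a point): Start of the rails, midway between them at rail-top height: track x=0, y=-240, z=24 mm. Open end.
- rail_end (a point): Far end of the rails: track x=0, y=+220, z=24 mm. A blue stop bar (top z=42 mm) stands there, 60 mm past the home place.
- seat (a point): The pallet's origin when home: track x=0, y=80, z=18 mm; axes as track. Rails have 6 mm deep, 16 mm long notches with upright walls (outer lanes y=140, inner lanes y=20). A pallet pushed slowly (under 60 mm/s) drops in by its weight and the walls then stop it; pushed fast it may skip past. Red marks on the guides show the home leading edge (y=160).
- pallet: Loose blue pallet, 0.35 to 0.75 kg, 130 (x) by 160 mm (y); origin at its centre, level with its feet's undersides; axes as track. Plate from z=8 to 26 mm, boards and connectors on it up to 37. Steel feet 12 mm long, front pair in the outer lanes, rear in the inner. Starts on the rails, 130 to 210 mm short of home, on the -y side; nearly 2 mm side play; 2 to 6 N slide it.
- push_edge (a point): Middle of the pallet's trailing end edge (pallet y=-80 mm), at half the plate's height; the flat upright face here is 130 mm wide, 18 mm high: z=32 to 50 mm above the bench on the rails, 26 to 44 when home.
- lift_knob: Steel knob fixed on the middle of the pallet's top, 24 mm across, 30 mm high; origin at its foot. Not to be touched.
- latch (a joint): Angle of the red swivel latch about its upright pivot (rad): 0 = bar along the track's +y, clear of the pallet; 1.57 = end stop, bar along the track's -x, over the pallet. It grows counter-clockwise seen from above, starts at 0 to 0.35, stays where left, and turns with under 2 N at the peg. Bar 58 by 16 by 8 mm, underside 47 mm above the bench: passes 3 mm over a home pallet, hits one still up on the rails.
- latch_pivot (a point): The latch's axis at the bar's underside, 47 mm above the bench, at track x=+88, y=+80 mm (fixed to the track, axes as the track's).
- latch_peg (a point): Centre of the top of the latch's upright black push peg, 12 mm diameter, standing 34 mm above the bar (z=55 to 89 mm above the bench), 50 mm from the pivot along the bar. Moves with the latch.
- bottle: White bottle with red cap, 48 mm diameter, 125 mm tall, loose, standing on the bench beside the track; origin at its foot. Leave alone.
- reel: Green ring-shaped reel, 76 mm outside, 24 mm high, loose, flat on the bench; origin at the centre of its underside. Leave alone.
- screwdriver: Orange-handled screwdriver, 160 mm long, lying on the robot's side of the track; origin under its middle. Leave alone.
There are look-alikes about, which are no part of the job. There is more than one size of the pallet; the job needs the largest.

How it is judged:
On the way, in this order (a step that is already met when the one before it is completed fails the run):
1. the pallet has dropped level into the notches while the latch is still open (x of pallet in the frame of seat between -0.006 and 0.006 m and y of pallet in the frame of seat between -0.006 and 0.006 m and z of pallet in the frame of seat between -0.004 and 0.002 m and angle between pallet's own z axis and vertical below 0.03 rad and angle between the y axis of pallet and the y axis of track, either way round below 0.05 rad and value of joint latch below 0.8 rad), for 0.2 s.
2. the latch is pushed round over the pallet (value of joint latch above 1.4 rad), for 0.2 s.
At the end, for the whole second after the job is handed in: The pallet lies at rest and level in the notches (origin within 6 mm of the seat along and across, feet no more than 2 mm above the notch floors, tilt under 0.03 rad, turned under 0.05 rad from the track), and the latch is at 1.4 rad or more (x of pallet in the frame of seat between -0.006 and 0.006 m and y of pallet in the frame of seat between -0.006 and 0.006 m and z of pallet in the frame of seat between -0.004 and 0.002 m and angle between pallet's own z axis and vertical below 0.03 rad and angle between the y axis of pallet and the y axis of track, either way round below 0.05 rad and value of joint latch above 1.4 rad and linear speed of pallet below 0.01 m/s); the robot touches nothing.
It fails at once if the pallet is lifted or tipped off its rails (z of pallet in the frame of seat above 0.018 m or angle between pallet's own z axis and vertical above 0.15 rad).
It fails at once if the lift knob is touched (contact force between anything else and lift_knob above 0.5 N).
It fails at once if the pallet is rammed or forced (over 80 N) (contact force between the fingers and pallet above 80 N).
It fails at once if the bottle, reel or screwdriver is disturbed (distance of any of bottle, reel, screwdriver from where it was at the start of the episode above 0.015 m or angle between bottle's own z axis and vertical above 0.3 rad).
It also fails if it takes over 58 s, if anything falls off the work surface, if the arm or the gripper's body presses on something with over 40 N, if the wrist force passes 120 N, or if a joint passes its speed limit or range.

## Working session

There is one attempt and no reset: what is moved stays moved. The work goes in short steps, Python scripts to look and compute and a tool call to move; the robot and the scene stay as the last step left them, time stands still between calls to the robot, and variables do not carry over. Pictures are saved under pics/ and viewed, about 8 in all and at most 12, crops included, and the job is handed in when it is done.

Besides the shell and the picture viewer there is one more tool, called after "Emit:" by a JSON object that holds its "api" and its "payload", one argument or row to a line. arm_command: Moves the arm, as the interface text tells. Shifts and turns lie within -1 to 1; 1 stands for 25 cm of shift or 2 pi rad of turn. Its arguments: {"type":"object","properties":{"claw":{"type":"array","items":{"type":"number"}},"translation":{"type":"array","items":{"type":"array","items":{"type":"number","minimum":-1,"maximum":1}}},"roll":{"type":"array","items":{"type":"number","minimum":-1,"maximum":1}}},"required":["claw","translation","roll"]}

```bash
mkdir -p pics; python3 - <<'E'
from plant import monitor, optics, r
import cv2
for n in("scene","top"):
    cv2.imwrite(f"pics/{n}0.png",optics.grab_frame(n)); print(n,optics.camera_info(n))
print(monitor.get_state())
E
```

```text
scene {'fx': 503.0107091157376, 'fy': 503.0107091157376, 'cx': 283.41419658877294, 'cy': 203.899564449215, 'R': array([[-0.36551095,  0.93079452,  0.00482681],
       [ 0.64782304,  0.25810847, -0.71673239],
       [-0.66837643, -0.25884662, -0.69733161]]), 't': array([ 0.20041606, -0.30181832,  1.78675832])}
top {'fx': 470.0371693666101, 'fy': 470.0371693666101, 'cx': 281.61568540283747, 'cy': 202.27316758387298, 'R': array([[-0.03070073, -0.99901764, -0.03195643],
       [-0.99674995,  0.03298204, -0.07349647],
       [ 0.07447825,  0.02959617, -0.99678335]]), 't': array([0.0277973 , 0.57627391, 1.09577024])}
{'clock': 0.1, 'joint_positions': array([-1.24153302e+00,  4.91487318e-01,  1.55942455e+00, -3.17322251e-06,
        1.09173051e+00, -1.05628283e-01]), 'dq': array([-0.00041564, -0.00037926, -0.00172863, -0.00025584,  0.00094976,
        0.00103767]), 'tau': array([ 4.38936084e-03, -6.19445300e+01, -2.62025356e+01, -7.76892125e-05,
        2.85622387e-03,  3.59748310e-05]), 'tool_pos': array([ 0.26325119, -0.5666075 ,  0.2307812 ]), 'eef_rot': array([-2.64782659e+00,  1.68953161e+00,  1.29126361e-03]), 'wrist_force': array([ 0.34637881, -0.1243082 ,  0.16524042]), 'torque': array([ 0.04816482, -0.00363987,  0.04235603]), 'finger_gap': 0.9994409646523861}
```

View pics/top0.png

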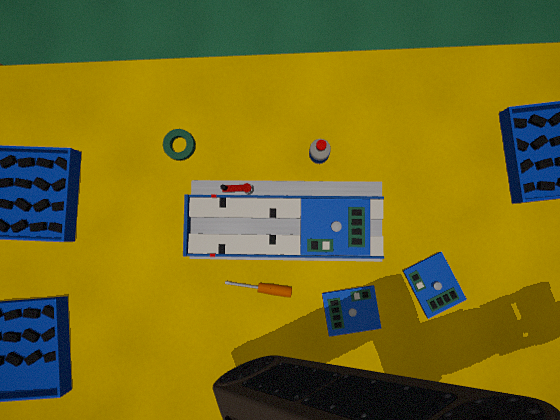

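View pics/scene0.png

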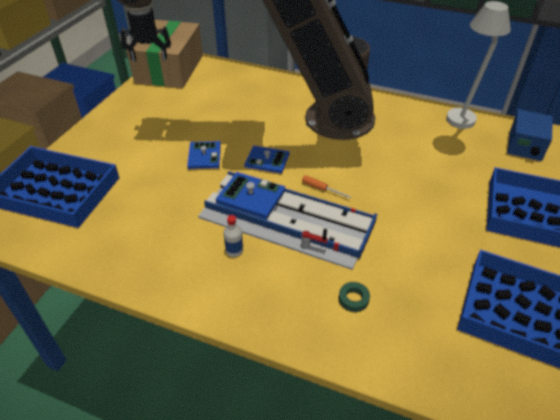

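The top view shows three blue pallets: A on the rails (335,227), B loose at (352,312), and C loose at (434,285). A is the largest and sits on the track, so it is the one to push. Latch is at (238,188), bottle (320,148), reel (179,144), screwdriver (260,288). I'll confirm with an enlarged crop.

```bash
python3 - <<'E'
import cv2
im=cv2.imread("pics/top0.png")[170:270,180:390]
cv2.imwrite("pics/crop0.png",cv2.resize(im,None,fx=3.8,fy=3.8,interpolation=cv2.INTER_CUBIC))
E
cat > h.py <<'E'
import numpy as np
from plant import optics
def unproj(n,uv,z):
    c=optics.camera_info(n); R=c["R"];t=c["t"]
    d=R.T@np.array([(uv[0]-c["cx"])/c["fx"],(uv[1]-c["cy"])/c["fy"],1]); o=-R.T@t
    return o+d*(z-o[2])/d[2]
def proj(n,X):
    c=optics.camera_info(n); p=c["R"]@np.asarray(X,float)+c["t"]
    return np.array([c["fx"]*p[0]/p[2]+c["cx"],c["fy"]*p[1]/p[2]+c["cy"]])
E
```

```text
(no output)
```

View pics/crop0.png

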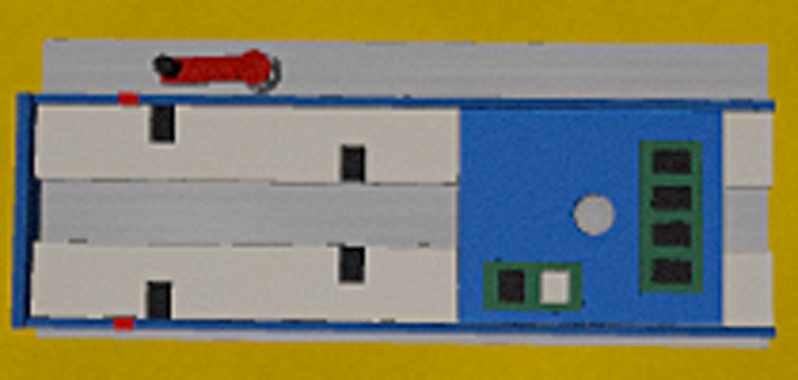

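The crop confirms pallet A, which is the full rail width. Its leading edge is at crop u≈459 and its trailing edge at u≈722, with the knob at (594,214). Notches are at u≈162 and 353, the latch pivot at (258,70) and the peg top at (166,66). Next I fit the track.

```bash
python3 - <<'E'
from h import *
from scipy.optimize import least_squares
P=lambda u,v:np.array([180+(u+.5)/3.8-.5,170+(v+.5)/3.8-.5])
# crop u,v, height, track x or None, track y or None
obs=[(771,186,24,20,-240),(771,252,24,-20,-240),(50,180,24,20,None),(50,241,24,-20,None),
(150,124,24,None,148),(174,124,24,None,132),(147,300,24,None,148),(171,300,24,None,132),
(341,162,24,None,28),(364,162,24,None,12),(339,264,24,None,28),(363,264,24,None,12),
(400,97,34,73,None),(400,334,34,-73,None),(700,101,34,73,None),(700,338,34,-73,None)]
W=[unproj("top",P(o[0],o[1]),o[2]/1000)for o in obs]
def T(p,X):
    c,s=np.cos(p[2]),np.sin(p[2]); d=(X[:2]-p[:2]); return np.array([c*d[0]+s*d[1],-s*d[0]+c*d[1]])*1000
def f(p):
    out=[]
    for o,X in zip(obs,W):
        q=T(p,X)
        if o[3] is not None: out.append(q[0]-o[3])
        if o[4] is not None: out.append(q[1]-o[4])
    return out
s=least_squares(f,[.57,.1,0],x_scale=[.01,.01,.01],loss="soft_l1");p=s.x
print(p,np.round(f(p),1))
for n,u,v,z in[("palFL",459,108,50),("palFR",459,323,50),("palBL",722,112,50),("palBR",722,326,50),("knob",594,214,67),("peg",166,66,89),("pivot",258,70,55)]:
    X=unproj("top",P(u,v),z/1000);print(n,X.round(4),T(p,X).round(1))
for n,u,v,z in[("bottlecap",320,146,125),("reel",179,144,24),("sd_tip",226,282,5),("sd_end",291,292,15)]:
    X=unproj("top",(u,v),z/1000);print(n,X.round(4),T(p,X).round(1))
np.save("track.npy",p)
# check in scene camera
c,s_=np.cos(p[2]),np.sin(p[2])
for x,y,z in[(-73,-240,34),(73,-240,34),(73,220,34)]:
    print(proj("scene",[p[0]+(c*x-s_*y)/1e3,p[1]+(s_*x+c*y)/1e3,z/1e3]).round(0))
E
```

```text
[ 0.52011738  0.01338023 -0.04326542] [ 0.7  0.7 -0.   0.8 -0.6  1.2 -0.6  0.3 -1.2 -0.2 -0.8  0.8 -0.5  0.6
 -0.2 -0.1 -0.9  0.1]
palFL [ 0.5831 -0.0353  0.05  ] [ 65.  -45.9]
palFR [ 0.4529 -0.0309  0.05  ] [-65.3 -47.1]
palBL [ 0.5754 -0.1945  0.05  ] [  64.2 -205.3]
palBR [ 0.4464 -0.1887  0.05  ] [ -64.9 -205.1]
knob [ 0.5157 -0.1133  0.067 ] [   1.1 -126.7]
peg [0.6106 0.1374 0.089 ] [ 85.  127.8]
pivot [0.61   0.0864 0.055 ] [86.6 76.8]
bottlecap [ 0.6888 -0.0807  0.125 ] [172.6 -86.7]
reel [0.7257 0.2524 0.024 ] [195.1 247.7]
sd_tip [0.3914 0.1488 0.005 ] [-134.5  129.7]
sd_end [ 0.3647 -0.006   0.015 ] [-154.4  -26.1]
[229. 171.]
[204. 201.]
[359. 252.]
```

Emit:
{"api": "arm_command", "payload": {
  "claw": [0,0,0,0,0,0,0],
  "translation": [
    [0,0,0],
    [0,0,0],
    [0,0,0],
    [0,0,0],
    [0,0,0],
    [0,0,0],
    [0,0,0]
  ],
  "roll": [-0.029,-0.029,-0.029,-0.029,-0.029,-0.029,0]
}}

```text
clock: 0.98
tool_pos: [0.2629, -0.5656, 0.2282]
eef_rot: [-3.136, 0.021, 0.003]
wrist_force: [0.2, -0.2, 0.8]
finger_gap: 0.002
```

```bash
cat > go.py <<'E'
import sys
from h import *
from plant import monitor
from scipy.spatial.transform import Rotation as Ro
# target track x,y (mm), z (mm) -> tool shift in units of 25 cm, roll units
p=np.load("track.npy");c,s=np.cos(p[2]),np.sin(p[2])
st=monitor.get_state();R=Ro.from_rotvec(st["eef_rot"]).as_matrix();q=st["tool_pos"]
d=q[:2]-p[:2];print("clock",st["clock"],"track pos",(np.array([c*d[0]+s*d[1],-s*d[0]+c*d[1],q[2]])*1e3).round(1),"F",st["wrist_force"].round(1),"gap",round(st["finger_gap"],2))
tx=np.array([c,s,0]);print("yaw err rad (tool x vs track x)",np.arctan2(R[1,0],R[0,0])-p[2],"tilt",np.arccos(-R[2,2]).round(4))
for a in sys.argv[1:]:
    x,y,z=map(float,a.split(","));X=np.array([p[0]+(c*x-s*y)/1e3,p[1]+(s*x+c*y)/1e3,z/1e3])
    print(a,"shift units",(R.T@(X-q)/.25).round(3))
E
python3 go.py 0,-245,220 0,-245,37
```

```text
clock 0.975 track pos [-232.  -589.6  228.2] F [ 0.2 -0.2  0.8] gap 0.0
yaw err rad (tool x vs track x) 0.03019252919757176 tilt 0.0063
0,-245,220 shift units [ 0.969 -1.35   0.039]
0,-245,37 shift units [ 0.971 -1.345  0.771]
```

Emit:
{"api": "arm_command", "payload": {
  "claw": [0,0,0,0,0,0,0,0,0,0],
  "translation": [
    [0.108,-0.15,0],
    [0.108,-0.15,0],
    [0.108,-0.15,0],
    [0.108,-0.15,0],
    [0.108,-0.15,0],
    [0.108,-0.15,0],
    [0.108,-0.15,0],
    [0.108,-0.15,0],
    [0.108,-0.15,0],
    [0,0,0]
  ],
  "roll": [0.005,0,0,0,0,0,0,0,0,0]
}}

```text
clock: 2.22
tool_pos: [0.5339, -0.2342, 0.228]
eef_rot: [-3.13, 0.154, 0.005]
wrist_force: [0.1, -0.3, -0.1]
finger_gap: -0.003
```

```bash
python3 go.py 0,-245,37
```

```text
clock 2.225 track pos [  24.4 -246.7  228. ] F [ 0.1 -0.3 -0.1] gap -0.0
yaw err rad (tool x vs track x) -0.055285947407026935 tilt 0.0081
0,-245,37 shift units [-0.095  0.004  0.764]
```

Emit:
{"api": "arm_command", "payload": {
  "claw": [0,0,0,0,0,0,0,0],
  "translation": [
    [-0.09,0,0],
    [0,0,0.15],
    [0,0,0.15],
    [0,0,0.15],
    [0,0,0.12],
    [0,0,0.08],
    [0,0,0.04],
    [0,0,0]
  ],
  "roll": [-0.009,0,0,0,0,0,0,0]
}}

```text
clock: 3.22
tool_pos: [0.5076, -0.2351, 0.0511]
eef_rot: [-3.134, 0.111, 0.004]
wrist_force: [-0.0, 0.3, 0.5]
finger_gap: -0.003
```

```bash
python3 go.py 0,-245,38 0,-220,38
```

```text
clock 3.225 track pos [  -1.8 -248.8   51.1] F [-0.   0.3  0.5] gap -0.0
yaw err rad (tool x vs track x) -0.027438755667210275 tilt 0.0065
0,-245,38 shift units [ 0.007 -0.015  0.052]
0,-220,38 shift units [ 0.004 -0.115  0.053]
```

Emit:
{"api": "arm_command", "payload": {
  "claw": [0,0,0,0,0,0,0,0,0],
  "translation": [
    [0.007,0,0.053],
    [0,-0.02,0.01],
    [0,-0.02,0],
    [0,-0.02,0],
    [0,-0.02,0],
    [0,-0.02,0],
    [0,-0.02,0],
    [0,-0.02,0],
    [0,-0.02,0]
  ],
  "roll": [-0.004,0,0,0,0,0,0,0,0]
}}

```text
clock: 4.35
tool_pos: [0.5123, -0.1934, 0.0368]
eef_rot: [-3.137, 0.071, -0.002]
wrist_force: [-0.1, -1.9, -1.4]
finger_gap: 0.005
```

```bash
python3 go.py 0,-20,38
```

```text
clock 4.35 track pos [   1.1 -206.9   36.8] F [-0.1 -1.9 -1.4] gap 0.0
yaw err rad (tool x vs track x) -0.0017833534814538712 tilt 0.0036
0,-20,38 shift units [-0.006 -0.748 -0.002]
```

Emit:
{"api": "arm_command", "payload": {
  "claw": [0,0,0,0,0,0,0,0,0,0,0,0,0,0,0,0,0,0,0,0],
  "translation": [
    [0,-0.018,0],
    [0,-0.018,0],
    [0,-0.018,0],
    [0,-0.018,0],
    [0,-0.018,0],
    [0,-0.018,0],
    [0,-0.018,0],
    [0,-0.018,0],
    [0,-0.018,0],
    [0,-0.018,0],
    [0,-0.018,0],
    [0,-0.018,0],
    [0,-0.018,0],
    [0,-0.018,0],
    [0,-0.018,0],
    [0,-0.018,0],
    [0,-0.018,0],
    [0,-0.018,0],
    [0,-0.018,0],
    [0,-0.018,0]
  ],
  "roll": [0,0,0,0,0,0,0,0,0,0,0,0,0,0,0,0,0,0,0,0]
}}

```text
clock: 6.85
tool_pos: [0.5164, -0.0971, 0.0369]
eef_rot: [-3.137, 0.071, -0.001]
wrist_force: [0.5, -2.3, -2.9]
finger_gap: 0.003
```

```bash
python3 go.py 0,-20,38; python3 - <<'E'
from plant import optics
import cv2
im=optics.grab_frame("top")[150:280,170:390]
cv2.imwrite("pics/t1.png",cv2.resize(im,None,fx=3,fy=3,interpolation=cv2.INTER_CUBIC))
E
```

```text
clock 6.85 track pos [   1.1 -110.6   36.9] F [ 0.5 -2.3 -2.9] gap 0.0
yaw err rad (tool x vs track x) -0.0018656945073240172 tilt 0.0036
0,-20,38 shift units [-0.005 -0.362 -0.003]
```

View pics/t1.png

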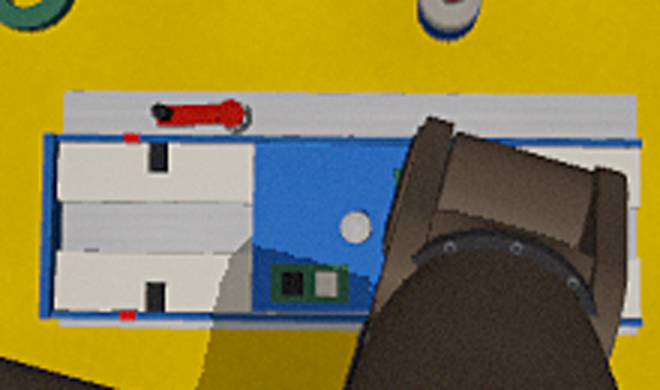

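Clean: leading edge at crop u≈253, moved about 107 mm, so about 99 mm remain. The latch is still open, with its peg at (160,112).

Emit:
{"api": "arm_command", "payload": {
  "claw": [0,0,0,0,0,0,0,0,0,0,0,0,0,0,0,0,0,0],
  "translation": [
    [0,-0.018,0],
    [0,-0.018,0],
    [0,-0.018,0],
    [0,-0.018,0],
    [0,-0.018,0],
    [0,-0.018,0],
    [0,-0.018,0],
    [0,-0.018,0],
    [0,-0.018,0],
    [0,-0.018,0],
    [0,-0.018,0],
    [0,-0.018,0],
    [0,-0.018,0],
    [0,-0.018,0],
    [0,-0.018,0],
    [0,-0.018,0],
    [0,-0.01,0],
    [0,-0.01,0]
  ],
  "roll": [0,0,0,0,0,0,0,0,0,0,0,0,0,0,0,0,0,0]
}}

```text
clock: 9.15
tool_pos: [0.5199, -0.0143, 0.0372]
eef_rot: [-3.137, 0.07, -0.0]
wrist_force: [0.5, -1.4, -1.6]
finger_gap: -0.003
```

```bash
python3 go.py 0,-12,38
```

```text
clock 9.15 track pos [  1.  -27.7  37.2] F [ 0.5 -1.4 -1.6] gap -0.0
yaw err rad (tool x vs track x) -0.0015906245390239007 tilt 0.0037
0,-12,38 shift units [-0.004 -0.063 -0.003]
```

Now creep at about 20 mm/s and watch the force for the notch wall.

Emit:
{"api": "arm_command", "payload": {
  "claw": [0,0,0,0,0,0],
  "translation": [
    [0,-0.01,0],
    [0,-0.01,0],
    [0,-0.01,0],
    [0,-0.01,0],
    [0,-0.01,0],
    [0,-0.01,0]
  ],
  "roll": [0,0,0,0,0,0]
}}

```text
clock: 9.9
tool_pos: [0.5207, 0.0016, 0.0373]
eef_rot: [-3.137, 0.071, -0.0]
wrist_force: [0.3, -2.6, -1.0]
finger_gap: -0.003
```

```bash
python3 go.py 0,-12,38
```

```text
clock 9.9 track pos [  1.1 -11.8  37.3] F [ 0.3 -2.6 -1. ] gap -0.0
yaw err rad (tool x vs track x) -0.001833212271062666 tilt 0.0037
0,-12,38 shift units [-0.004  0.001 -0.003]
```

Emit:
{"api": "arm_command", "payload": {
  "claw": [0,0],
  "translation": [
    [0,-0.008,0],
    [0,-0.008,0]
  ],
  "roll": [0,0]
}}

```text
clock: 10.15
tool_pos: [0.521, 0.0039, 0.0374]
eef_rot: [-3.14, 0.068, -0.001]
wrist_force: [-4.2, -35.4, -0.6]
finger_gap: -0.002
```

```bash
python3 go.py 0,-12,38; python3 - <<'E'
from plant import optics
import cv2,numpy as np
a=optics.grab_frame("top")[170:270,175:325]
b=optics.grab_frame("scene")[165:270,190:390]
cv2.imwrite("pics/t2.png",np.vstack([cv2.resize(a,(480,320),interpolation=3),cv2.resize(b,(480,252),interpolation=3)]))
E
```

```text
clock 10.15 track pos [ 1.3 -9.5 37.4] F [ -4.2 -35.4  -0.6] gap -0.0
yaw err rad (tool x vs track x) -0.00020332128109704778 tilt 0.0013
0,-12,38 shift units [-0.005  0.01  -0.002]
```

View pics/t2.png

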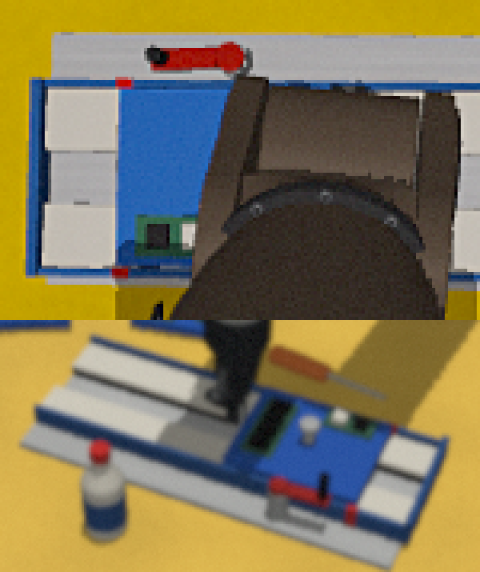

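Force stepped to 35 N at the notch wall. In the top image the leading edge (crop u≈118) is level with the red marks (u≈122), and the latch is still open. Back off and raise.

Emit:
{"api": "arm_command", "payload": {
  "claw": [0,0,0,0,0,0,0,0],
  "translation": [
    [0,0.04,0],
    [0,0.08,0],
    [0,0,0],
    [0,0,-0.12],
    [0,0,-0.12],
    [0,0,-0.12],
    [0,0,-0.12],
    [0,0,0]
  ],
  "roll": [0,0,0,0,0,0,0,0]
}}

```text
clock: 11.25
tool_pos: [0.5194, -0.0244, 0.1611]
eef_rot: [-3.138, 0.07, 0.0]
wrist_force: [0.1, -0.2, -0.6]
finger_gap: -0.0
```

```bash
python3 go.py 125,128,150; python3 - <<'E'
from plant import optics
import cv2,numpy as np
a=optics.grab_frame("top")[170:270,175:325]
b=optics.grab_frame("scene")[165:270,190:390]
cv2.imwrite("pics/t3.png",np.vstack([cv2.resize(a,(480,320),interpolation=3),cv2.resize(b,(480,252),interpolation=3)]))
E
```

```text
clock 11.25 track pos [  0.9 -37.8 161.1] F [ 0.1 -0.2 -0.6] gap -0.0
yaw err rad (tool x vs track x) -0.0011011447372149263 tilt 0.003
125,128,150 shift units [ 0.495 -0.664  0.046]
```

View pics/t3.png

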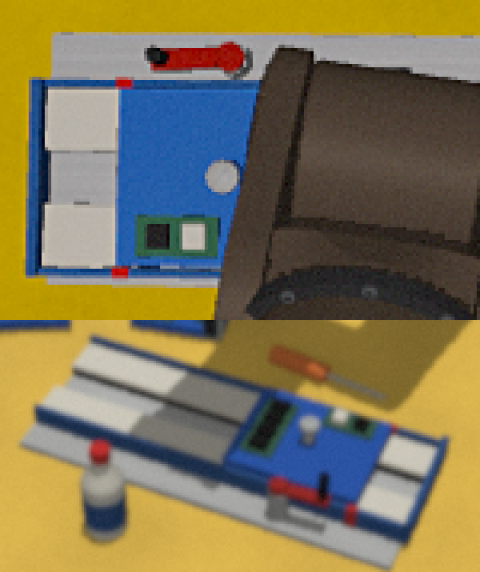

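Knob at crop (222,177), and the pallet lies level with its leading edge at the marks. Now move to the outer side of the peg.

Emit:
{"api": "arm_command", "payload": {
  "claw": [0,0,0,0,0,0,0,0,0],
  "translation": [
    [0,-0.12,0],
    [0,-0.14,0],
    [0.1,-0.14,0],
    [0.13,-0.13,0],
    [0.13,-0.13,0],
    [0.13,0,0],
    [0,0,0],
    [0,0,0],
    [0,0,0]
  ],
  "roll": [0,0,0,0,0,0,0,0,0]
}}

```text
clock: 12.48
tool_pos: [0.6462, 0.1418, 0.1465]
eef_rot: [-3.138, 0.071, 0.034]
wrist_force: [-1.0, -0.4, -0.4]
finger_gap: -0.001
```

```bash
python3 go.py 122,126,70; python3 - <<'E'
from h import *
p=np.load("track.npy");c,s=np.cos(p[2]),np.sin(p[2])
for n,uv,z in[("knob home",(244.4,225.3),.074),("knob up",(244.4,225.3),.080),("lead",(175+118/3.2,210),.044)]:
    d=unproj("top",uv,z)[:2]-p[:2];print(n,(c*d[0]+s*d[1]).round(4),(-s*d[0]+c*d[1]).round(4))
E
```

```text
clock 12.475 track pos [120.4 133.7 146.5] F [-1.  -0.4 -0.4] gap -0.0
yaw err rad (tool x vs track x) -0.0016647583982073166 tilt 0.022
122,126,70 shift units [0.013 0.032 0.306]
knob home -0.0001 0.0804
knob up -0.0002 0.0797
lead 0.0355 0.1606
```

Pallet measures at y≈80 mm, i.e. home. Descend beside the peg.

Emit:
{"api": "arm_command", "payload": {
  "claw": [0,0,0,0,0],
  "translation": [
    [0.01,0.03,0.05],
    [0,0,0.1],
    [0,0,0.1],
    [0,0,0.05],
    [0,0,0]
  ],
  "roll": [0,0,0,0,0]
}}

```text
clock: 13.1
tool_pos: [0.6453, 0.1316, 0.0682]
eef_rot: [-3.138, 0.073, 0.035]
wrist_force: [-1.1, 0.6, 0.6]
finger_gap: 0.006
```

```bash
python3 go.py 122,126,70 100,128,70
```

```text
clock 13.1 track pos [120.  123.6  68.2] F [-1.1  0.6  0.6] gap 0.01
yaw err rad (tool x vs track x) -0.003219849051247309 tilt 0.0221
122,126,70 shift units [ 0.008 -0.01  -0.007]
100,128,70 shift units [-0.08  -0.018 -0.005]
```

Emit:
{"api": "arm_command", "payload": {
  "claw": [0,0,0,0,0,0,0,0,0],
  "translation": [
    [-0.028,-0.006,0],
    [-0.028,-0.006,0],
    [-0.024,-0.004,0],
    [-0.024,-0.004,0],
    [-0.024,-0.004,0],
    [-0.03,0.004,0],
    [-0.03,0.004,0],
    [-0.026,0.014,0],
    [-0.026,0.014,0]
  ],
  "roll": [0,0,0,0,0,0,0,0,0]
}}

```text
clock: 14.22
tool_pos: [0.5824, 0.1317, 0.0722]
eef_rot: [-3.138, 0.072, 0.027]
wrist_force: [1.3, 0.5, -0.0]
finger_gap: -0.001
```

```bash
python3 go.py 60,121,68 52,115,68 46,107,68 41,98,68; python3 - <<'E'
from plant import optics
import cv2
im=optics.grab_frame("scene")[165:275,260:400]
cv2.imwrite("pics/t4.png",cv2.resize(im,None,fx=4,fy=4,interpolation=cv2.INTER_CUBIC))
E
```

```text
clock 14.225 track pos [ 57.1 120.9  72.2] F [ 1.3  0.5 -0. ] gap -0.0
yaw err rad (tool x vs track x) -0.002633772657408731 tilt 0.0172
60,121,68 shift units [ 0.012 -0.     0.017]
52,115,68 shift units [-0.02   0.024  0.017]
46,107,68 shift units [-0.044  0.056  0.018]
41,98,68 shift units [-0.064  0.092  0.018]
```

View pics/t4.png

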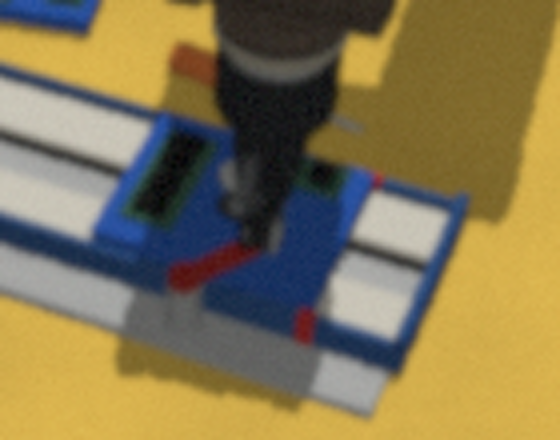

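The latch follows, now over the pallet (bar from (185,280) to (255,245)). Continue round to the stop.

Emit:
{"api": "arm_command", "payload": {
  "claw": [0,0,0,0,0],
  "translation": [
    [-0.02,0.024,0.01],
    [-0.024,0.03,0.005],
    [-0.01,0.025,0],
    [0,0.02,0],
    [0,0.015,0]
  ],
  "roll": [0,0,0,0,0]
}}

```text
clock: 14.9
tool_pos: [0.5655, 0.1054, 0.0685]
eef_rot: [-3.132, 0.077, 0.027]
wrist_force: [1.3, 47.4, -1.1]
finger_gap: -0.003
```

```bash
python3 go.py 42,96,68
```

```text
clock 14.9 track pos [41.4 93.9 68.5] F [ 1.3 47.4 -1.1] gap -0.0
yaw err rad (tool x vs track x) -0.00608412774024613 tilt 0.0197
42,96,68 shift units [ 0.003 -0.008  0.002]
```

End stop reached at 47 N. Back off, raise and look.

Emit:
{"api": "arm_command", "payload": {
  "claw": [0,0,0,0,0,0,0,0,0,0,0,0,0],
  "translation": [
    [0,-0.03,0],
    [0,-0.05,0],
    [0,0,0],
    [0,0,-0.1],
    [0,0,-0.15],
    [0,0,-0.15],
    [0,0,-0.15],
    [0,-0.15,-0.1],
    [0,-0.15,0],
    [0,-0.15,0],
    [0,-0.15,0],
    [0,0,0],
    [0,0,0]
  ],
  "roll": [0,0,0,0,0,0,0,0,0,0,0,0,0]
}}

```text
clock: 16.52
tool_pos: [0.5778, 0.2739, 0.2372]
eef_rot: [-3.134, 0.082, 0.03]
wrist_force: [0.9, 0.4, -0.4]
finger_gap: 0.009
```

```bash
python3 go.py; python3 - <<'E'
from plant import optics
import cv2,numpy as np
a=optics.grab_frame("top"); b=optics.grab_frame("scene")
cv2.imwrite("pics/t5.png",np.vstack([cv2.resize(a[120:300,160:400],(560,420)[:1]+(420,),interpolation=3)[:330],cv2.resize(b[165:270,190:390],(560,294)[:2],interpolation=3)[:260]]))
cv2.imwrite("pics/t5top.png",a)
E
```

```text
clock 16.525 track pos [ 46.4 262.8 237.2] F [ 0.9  0.4 -0.4] gap 0.01
yaw err rad (tool x vs track x) -0.009137723093468712 tilt 0.02
```

View pics/t5.png

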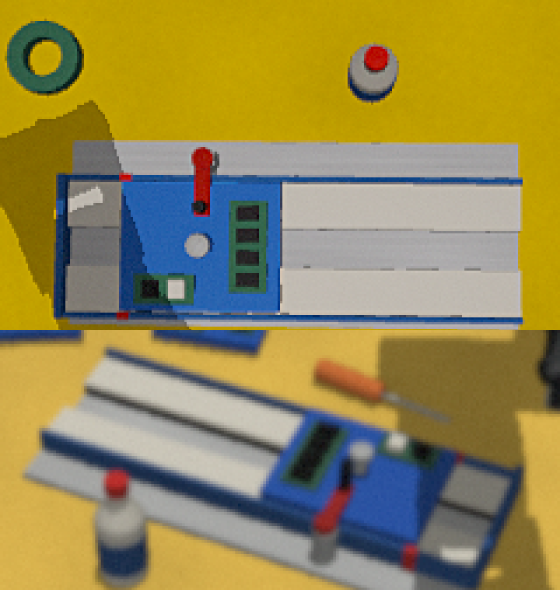

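The latch lies square across the pallet (pivot (202,158), peg (200,206)), the arm is clear and the bystanders are in place. One numeric check, then hand in.

```bash
python3 - <<'E'
from h import *
from plant import finish_job
p=np.load("track.npy");c,s=np.cos(p[2]),np.sin(p[2]);k=420/180
def T(u,v,z):
    d=unproj("top",(160+(u+.5)/k-.5,120+(v+.5)/k-.5),z/1e3)[:2]-p[:2];return np.array([c*d[0]+s*d[1],-s*d[0]+c*d[1]])*1e3
peg=T(200,206,89);print("peg",peg,"angle",np.arctan2(88-peg[0],peg[1]-80),"knob",T(197,245,74),"lead",T(121,245,44),"trail",T(281,245,44))
a=np.arctan2(88-peg[0],peg[1]-80)
if a>1.42: print(finish_job())
E
```

```text
peg [38.25774746 77.0970503 ] angle 1.6290900425288446 knob [ 1.23669735 80.97710302] lead [  1.08100907 160.54655405] trail [2.95613234 0.51295527]
the job is handed in; nothing more can be done
None
```

I pushed the largest pallet along the rails at about 40 mm/s, slowing to about 20 mm/s near the end, until it dropped into the notches. I then swung the latch round to its end stop, moved the arm clear and handed the job in at about 16.6 s.

**Pallet:** The force rose to 35 N at the notch wall, under the 80 N limit. The last image puts the leading edge at y ≈ 160.5 mm, the trailing edge at 0.5 mm, and the centre within about 1 mm of the seat. I inferred the drop from where the wall stopped it and from the pallet looking level. The images could not measure the 6 mm height change directly.

**Latch:** The force rose to 47 N at its end stop. The measured angle is about 1.63 rad, slightly past the nominal 1.57, which is within image error.

**Other objects:** The bottle, reel and screwdriver looked undisturbed. The gripper passed well clear of the knob.

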